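# Clamp down the culture jar until its clutch clicks

## Robot

A 6-joint arm with a two-finger parallel gripper is mounted at the origin on the work surface. World frame = base frame: x ahead of the robot, y to its left, z up, the work surface at z = 0. Lengths are in mm, angles in rad, forces in N, time in s.
With the tool pointing down it reaches from about 250 to 800 mm from the base axis. Payload 8.5 kg.
Tool frame: the origin (TCP) lies midway between the tips of the shut fingers; the grasp point (between the pads) lies 19 mm behind it (grasp_offset is the distance from the TCP to the grasp point, in mm); z points along the fingers, x is the direction in which the jaws open and shut, and the axes are right-handed (so a half turn about z gives the same grasp; the last joint's range is limited). The gripper opens to 85 mm and grips with 20 to 120 N. Pads are 22 mm wide; open, the fingers measure 114 mm over their backs; the gripper's body (76 mm by 85 mm) begins 54 mm behind the grasp point. The pads swing forward as they close: fully open they stand 13 mm farther back than shut.
Start: joints at [-1.291, 0.238, -0.013, 1.319, 0, 1.571], TCP at [144.972, -504.541, 231.276] pointing down, gripper open.
Joint ranges: [-2.66, 2.66], [-1.03, 1.9], [-1.14, 1.46], [-1.82, 2.27], [-1.45, 1.34], [-3.14, 3.14]. Speed limits (rad/s): [2.22, 2.22, 2.79, 3.14, 3.14, 3.14].

## Interface

Orientations are given as a unit quaternion [w, x, y, z].
In Python, from plant import * gives the robot as it stands.
- The arm moves only by the shell command python3 -m jog 'ROWS' [FORCE]. ROWS is JSON, a list that holds one entry, the list of rows, each a list of 5 numbers: the opening in per cent of the stroke, from 0 (shut) to 100 (fully open), then the shift along the world's x, y, z in m, then the turn about the world's z in degrees. In form: [[[claw, dx, dy, dz, roll], ...]]. A call has 1 to 12 rows; each row shifts and turns the pose as measured when the row begins; what a row does not reach is not made up. A row lasts 1/10 s, in which the tool goes at most 50 mm and 8.59 degrees, less where a joint would pass 70% of its speed; a pose out of reach is approached as far as the arm can. A call with a gripper value outside its range is refused whole. The fingers move at their own pace and stop on an object; FORCE is the grip in N (left out, the last holds). Time passes only in rows, so rows that do not move let the fingers close. It gives the time, the measured TCP pose, the force and the opening at its end, in the units of the state.
- observe(): the state, without advancing time (a new reading comes with each control period).
- get_image(name): name is "scene" or "top" or "wrist"; returns a dict with "image" (384x512x3 uint8, red, green, blue), "vertical_fov" (degrees; the focal length in pixels is half the picture's height over the tangent of half this angle, whatever the lens; pixels are square), "cx", "cy" (the principal point, pixels), "position" and "rotation" of the camera in the world. Camera axes: x right, y up, looking along -z (the intrinsics and any distortion apply to the point x, -y, -z); pixel columns grow to the right and rows downward; lengths in mm; the calibration is good to about 2 mm. A picture is of the moment at which its call begins. There is no depth.
- job_done(): hands the job in, once; it reports no verdict.
Trained networks look in the newest picture that a camera, given by its name, has taken for a name from the list of things; names that differ only in an ending like _2 or _b are one class to them, and where a whole thing is asked for, a point or a joint stands for the part that bears it (a point fixed in the world has none). Each returns a list of dicts, best first, with "confidence" (0 to 1); they miss things now and then, are a little off and sometimes report something else, mostly with a low value. They report only what shows in the picture. A call takes as long as a camera call.
- boxes_of(target, camera): "box" ([left, top, right, bottom] in pixels, round what is visible of it).
The state is a dict: "time_s": time; "qpos": joint angles; "dq": joint speeds; "joint_efforts": joint torques, N m; "tool_pos": TCP position; "tcp_rot": TCP orientation; "wrist_force": force on the tool from outside, world axes, zero at the start; "torque": the same for the moment, N m; "grip_width": finger opening in mm.
Only numpy, scipy, OpenCV 4.12 (cv2) and the standard library are available. Lean on these libraries where they do the work, as an engineer would, in place of code of your own. Each camera call takes 0.05 s, during which the arm holds its last target.

## Task

The culture jar with the orange wing knob holds freshly poured dishes and its lid clamp is still loose. Turn the orange knob clockwise (seen from above) until its slip clutch clicks, showing that the clamp is tight; one click is enough and up to three do no harm, but stop before a fourth. Then let go of the knob and back off, and leave the jar with the blue knob as it is.

Things in the scene. Friction and masses are not known exactly. Their poses are not given: they have to be found in the camera images.
- orange_knob_grip (a point): Grip centre of the orange wing knob, on its upright turning axis, 195 mm above the bench on a fixed clear jar (110 mm wide, white lid, dishes inside). The wing is an upright bar 50 mm long (x), 16 mm thick (y, grip its flats), 38 mm high: its top 19 mm above this point, its foot 19 mm below, on a 52 mm round skirt. z up. Nothing near is taller. White line on top from the middle towards -x.
- orange_screw (a joint): Turn of the clamp screw (60 mm steel collar under the orange knob), rad, growing clockwise seen from above: 0 slack, 1.0 tight on the lid, where it stops. It starts at 0.35 to 0.75, turns with the knob against light friction (0.08 N m) and stays where it is left.
- orange_clutch (a joint): Turn of the orange knob on its screw collar, rad, growing clockwise: near 0 until the screw is tight. Turned on, at about 0.15 N m, a sprung ball rides over a tooth and snaps into the next gap: one click each 0.42 rad (24 deg), resting near 0.42, 0.84, 1.26; tooth tops lie half-way between. So the knob turns by what the screw lacks plus about 0.4 rad for one click.
- blue_knob_end (a point): Outer end of the wing of the blue knob, half-way up, 25 mm from that knob's axis, on a like but empty jar that is to be left alone. x points outwards along the wing, z up.

How it is judged:
By the outcome, as a careful person would: the job done as asked, in the order asked, and still so for the second after the job is handed in, with the robot touching nothing.
It also fails if it takes over 32 s, if anything falls off the work surface, if the arm or the gripper's body presses on something with over 40 N, if the wrist force passes 120 N, or if a joint passes its speed limit or range.

## Working session

There is one attempt and no reset: what is moved stays moved. The work goes in short steps, Python scripts to look and compute and a shell command to move; the robot and the scene stay as the last step left them, time stands still between calls to the robot, and variables do not carry over. Pictures are saved under pics/ and viewed, and the job is handed in when it is done.

```bash
mkdir -p pics; ls; python3 - <<'E'
from plant import *
import cv2
for n in ("scene","top","wrist"):
    d=get_image(n); cv2.imwrite(f"pics/{n}0.png",d["image"][:,:,::-1])
    print(n,{k:v for k,v in d.items() if k!="image"})
    for t in ("orange_knob_grip","blue_knob_end","orange_screw"):
        print(t,boxes_of(t,n)[:3])
print(observe())
E
```

```text
pics
scene {'vertical_fov': 53.2491874550447, 'cx': 249.50422639089092, 'cy': 186.1572881425214, 'position': array([951.76149135, 237.03170186, 673.3808091 ]), 'rotation': array([0.43468668, 0.18144166, 0.33089322, 0.81770171])}
orange_knob_grip [{'box': [189.5, 136.8, 219.1, 169.7], 'confidence': 0.61}]
blue_knob_end [{'box': [373.8, 222.0, 413.7, 263.9], 'confidence': 0.9}]
orange_screw [{'box': [187.3, 136.8, 218.8, 173.4], 'confidence': 0.62}]
top {'vertical_fov': 52.529809760925964, 'cx': 259.94090641238444, 'cy': 187.1741384111651, 'position': array([503.88935317,  -6.60752294, 969.21853222]), 'rotation': array([-0.70234961, -0.03073969,  0.02233863,  0.7108172 ])}
orange_knob_grip []
blue_knob_end [{'box': [133.4, 189.3, 159.7, 219.3], 'confidence': 0.65}]
orange_screw [{'box': [322.9, 192.2, 351.2, 221.3], 'confidence': 0.7}]
wrist {'vertical_fov': 68.36310446675712, 'cx': 258.3624241880959, 'cy': 192.41643358250013, 'position': array([ 225.73828843, -480.61664562,  373.29220609]), 'rotation': array([ 0.78803321, -0.13131405,  0.09945648, -0.59318521])}
orange_knob_grip []
blue_knob_end []
orange_screw []
{'time_s': 0.6, 'qpos': array([-1.29098246e+00,  2.38155767e-01, -1.35390797e-02,  1.31922945e+00,
       -1.14758714e-05,  1.57078200e+00]), 'dq': array([ 0.0002311 , -0.00074251,  0.00087263,  0.00096408, -0.00071763,
       -0.00011676]), 'joint_efforts': array([ 1.52806777e-03, -5.38310766e+01,  3.46582961e+01,  3.06326518e-03,
        1.17337722e-04, -4.05377193e-06]), 'tool_pos': array([ 144.96756685, -504.50603679,  231.28420527]), 'tcp_rot': array([-3.39085441e-05,  7.98808654e-01, -6.01585181e-01, -5.45616119e-05]), 'wrist_force': array([ 0.23229822,  0.15518731, -0.52004093]), 'torque': array([ 0.01705244, -0.0130751 , -0.01292854]), 'grip_width': 85.80996822527251}
```

```bash
python3 - <<'E'
import cv2,numpy as np
s=cv2.imread("pics/scene0.png");t=cv2.imread("pics/top0.png")
c=cv2.resize(t[170:245,300:375],(600,600),interpolation=cv2.INTER_CUBIC);cv2.imwrite("pics/tc.png",c)
cv2.imwrite("pics/sc.png",cv2.resize(s[100:220,150:270],(600,600),interpolation=cv2.INTER_CUBIC))
E
```

```text
(no output)
```

View pics/scene0.png

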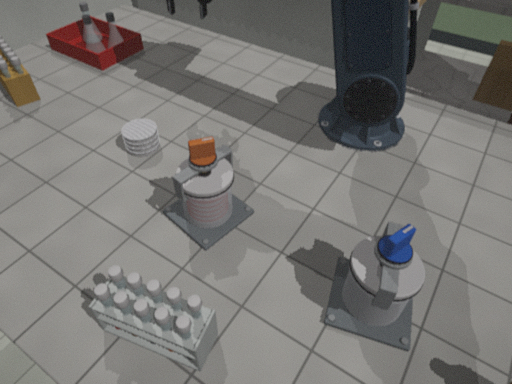

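View pics/top0.png

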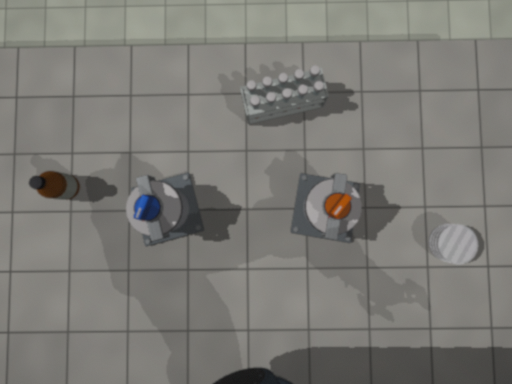

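View pics/tc.png

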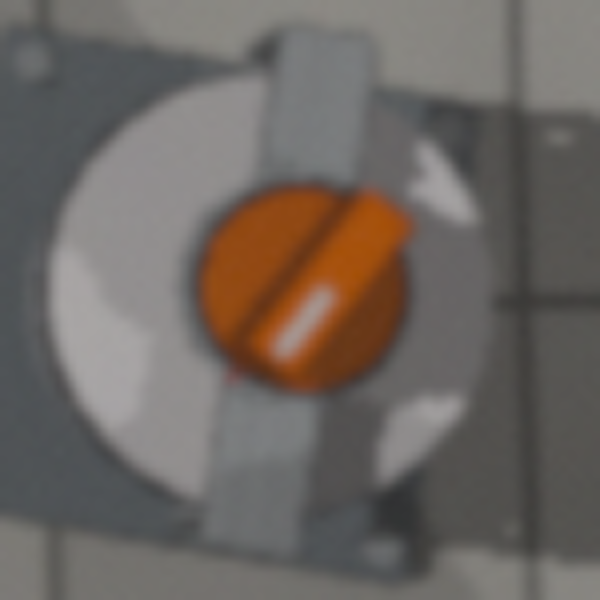

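View pics/sc.png

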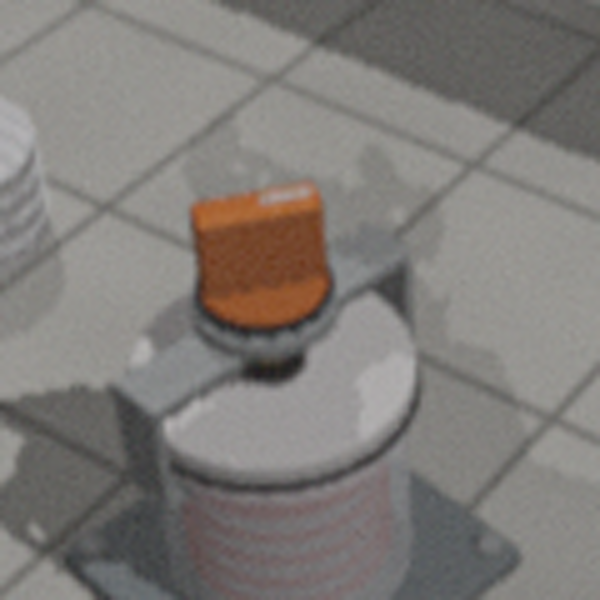

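The top view shows the orange wing from crop (388,208) to (272,362), i.e. pixels about (348,196) to (334,215). Its white line points down-left. In the scene view the wing's top centre is near pixel (201,140).

```bash
cat > h.py <<'E'
import numpy as np
from scipy.spatial.transform import Rotation as R
def ray(d,u,v):
    f=192/np.tan(np.radians(d["vertical_fov"])/2)
    q=d["rotation"]; r=R.from_quat([q[1],q[2],q[3],q[0]])
    return np.array(d["position"]), r.apply([(u-d["cx"])/f,-(v-d["cy"])/f,-1])
def at(d,u,v,z):
    p,r=ray(d,u,v); return p+r*(z-p[2])/r[2]
def proj(d,P):
    f=192/np.tan(np.radians(d["vertical_fov"])/2)
    q=d["rotation"]; r=R.from_quat([q[1],q[2],q[3],q[0]])
    c=r.inv().apply(np.array(P)-d["position"]); return np.array([d["cx"]-f*c[0]/c[2], d["cy"]+f*c[1]/c[2]])
E
python3 - <<'E'
from plant import *
from h import *
t=get_image("top"); s=get_image("scene")
C=lambda a,b,k,ox,oy:((a+.5)/k-.5+ox,(b+.5)/k-.5+oy)
P={}
for n,a in dict(far=(388,208),near=(272,362),l0=(328,292),l1=(283,352)).items():
    P[n]=at(t,*C(*a,8,300,170),214); print(n,P[n])
print("len",np.linalg.norm(P['far']-P['near'])); m=(P['far']+P['near'])/2; print("mid",m)
d=P['near']-P['far'];print("line dir deg",np.degrees(np.arctan2(d[1],d[0])))
for n,a in dict(l=(194,212),r=(322,193),mid=(258,202)).items(): print(n,at(s,*C(*a,5,150,100),214))
print("scene proj of mid",proj(s,m))
o=observe();q=o['tcp_rot'];print(R.from_quat([q[1],q[2],q[3],q[0]]).as_matrix())
b=[boxes_of('orange_screw','top'),boxes_of('orange_knob_grip','top')];print(b)
E
```

```text
far [ 542.32706735 -168.55483056  214.        ]
near [ 505.44545929 -139.56233259  214.        ]
l0 [ 522.17086653 -153.50690959  214.        ]
l1 [ 507.82342552 -142.27480244  214.        ]
len 46.91287618284662
mid [ 523.88626332 -154.05858157  214.        ]
line dir deg 141.82924052240645
l [ 544.58100583 -169.19447034  214.        ]
r [ 508.23693332 -136.39511375  214.        ]
mid [ 526.28244812 -153.08162742  214.        ]
scene proj of mid [201.59161864 139.16115181]
[[ 2.76147555e-01 -9.61115251e-01 -5.17916183e-05]
 [-9.61115241e-01 -2.76147560e-01  1.38253479e-04]
 [-1.47179656e-04  1.15993534e-05 -9.99999989e-01]]
[[{'box': [322.1, 190.8, 350.1, 222.3], 'confidence': 0.85}], [{'box': [324.7, 193.3, 350.1, 219.3], 'confidence': 0.7}]]
```

Top and scene agree: the axis is near (525,-153.5) and the white line points to about 140.5°. I'll align the jaws to about 50.5°, a +124.5° turn that leaves wrist range for the clockwise turn. First I lift and travel over.

```bash
python3 -m jog '[[[100,0,0,0.03,8],[100,0.02,0.02,0.03,8],[100,0.034,0.031,0,8],[100,0.034,0.031,0,8],[100,0.034,0.031,0,8],[100,0.034,0.031,0,8],[100,0.034,0.031,0,8],[100,0.034,0.031,0,8],[100,0.034,0.031,0,8],[100,0.034,0.031,0,8],[100,0.034,0.031,0,8],[100,0.034,0.031,0,8]]]' 30
```

```text
time_s: 2.0
tool_pos: [513.0, -163.6, 294.3]
tcp_rot: [0.002, 0.976, 0.218, 0.002]
wrist_force: [0.8, -1.5, 0.4]
grip_width: 85.4
```

```bash
python3 - <<'E'
from plant import *
from h import *
o=observe();q=o['tcp_rot'];M=R.from_quat([q[1],q[2],q[3],q[0]]).as_matrix()
print(o['time_s'],o['tool_pos'],np.degrees(np.arctan2(M[1,0],M[0,0])),o['qpos'])
E
```

```text
2.0 [ 512.9934342  -163.56911968  294.28890936] 25.220975389491258 [-3.07826061e-01  2.45317163e-01  1.55895892e-01  1.47560021e+00
 -1.46616883e-03  8.22785065e-01]
```

```bash
python3 -m jog '[[[100,0.004,0.0035,-0.005,8],[100,0.004,0.0035,-0.005,8],[100,0.003,0.003,-0.005,8],[100,0,0,0,1.3],[100,0,0,0,0]]]'; python3 - <<'E'
from plant import *
from h import *
import cv2
o=observe();q=o['tcp_rot'];M=R.from_quat([q[1],q[2],q[3],q[0]]).as_matrix()
print(o['time_s'],o['tool_pos'],np.degrees(np.arctan2(M[1,0],M[0,0])),o['qpos'])
d=get_image("wrist");cv2.imwrite("pics/w1.png",d["image"][:,:,::-1]); print(boxes_of("orange_knob_grip","wrist"))
for k in (-1,1): print(proj(d,[525+k*19.3,-153.5-k*15.9,214]))
print(proj(d,[525,-153.5,214]))
E
```

```text
time_s: 2.5
tool_pos: [529.1, -147.3, 277.6]
tcp_rot: [0.001, 0.898, 0.439, 0.003]
wrist_force: [0.7, 0.3, 0.2]
grip_width: 85.1
2.5 [ 529.10767693 -147.2637564   277.58180039] 52.12330116199917 [-0.27280366  0.26651105  0.14270936  1.44203197  0.00241509  0.38828301]
[{'box': [217.2, 164.1, 276.6, 234.2], 'confidence': 0.67}]
[248.00874127 178.58130334]
[247.0051948  237.56851428]
[247.48842189 209.16502836]
```

View pics/w1.png

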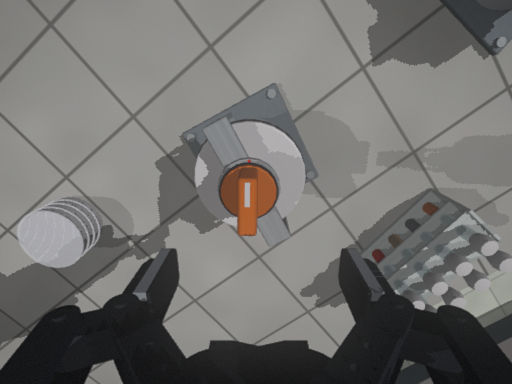

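The wrist view shows the wing from about (247,179) to (247,236). That matches my projection of (525,-153.5), and it lies along the pads. I'll centre and descend.

```bash
python3 -m jog '[[[100,-0.004,-0.006,-0.005,-1],[100,0,0,0,0],[100,0,0,-0.02,0],[100,0,0,-0.02,0],[100,0,0,-0.02,0],[100,0,0,-0.015,0],[100,0,0,0,0]]]'; python3 - <<'E'
from plant import *
from h import *
o=observe();q=o['tcp_rot'];M=R.from_quat([q[1],q[2],q[3],q[0]]).as_matrix()
print(o['time_s'],o['tool_pos'],np.degrees(np.arctan2(M[1,0],M[0,0])),o['torque'])
E
```

```text
time_s: 3.3
tool_pos: [523.4, -156.9, 196.9]
tcp_rot: [0.002, 0.906, 0.424, 0.004]
wrist_force: [0.3, -0.8, 0.1]
grip_width: 85.2
3.3 [ 523.41124828 -156.88721378  196.88879848] 50.16991590609408 [0.02245327 0.00617095 0.00649636]
```

```bash
python3 -m jog '[[[100,0.0015,0.003,-0.011,0],[100,0,0,0,0],[100,0,0,0,0]]]'; python3 - <<'E'
from plant import *
from h import *
o=observe();q=o['tcp_rot'];M=R.from_quat([q[1],q[2],q[3],q[0]]).as_matrix()
print(o['time_s'],o['tool_pos'],np.degrees(np.arctan2(M[1,0],M[0,0])),o['wrist_force'],o['torque'])
E
```

```text
time_s: 3.6
tool_pos: [525.5, -154.3, 186.7]
tcp_rot: [0.003, 0.906, 0.423, 0.005]
wrist_force: [-0.1, -0.2, -0.1]
grip_width: 85.4
3.6 [ 525.450956   -154.32347656  186.71023449] 50.045730222873914 [-0.14547366 -0.16405596 -0.11463848] [-0.03458626 -0.04541052  0.00711925]
```

```bash
python3 -m jog '[[[30,0,0,0,0],[30,0,0,0,0],[30,0,0,0,0],[30,0,0,0,0],[0,0,0,0,0],[0,0,0,0,0],[0,0,0,0,0],[0,0,0,0,0],[0,0,0,0,0]]]' 35; python3 - <<'E'
from plant import *
from h import *
o=observe();q=o['tcp_rot'];M=R.from_quat([q[1],q[2],q[3],q[0]]).as_matrix()
print(o['time_s'],o['tool_pos'],np.degrees(np.arctan2(M[1,0],M[0,0])),o['wrist_force'],o['torque'],o['qpos'][5])
E
```

```text
time_s: 4.5
tool_pos: [525.6, -155.4, 188.8]
tcp_rot: [0.005, 0.906, 0.423, 0.005]
wrist_force: [-1.6, -1.0, 0.0]
grip_width: 15.5
4.5 [ 525.55925619 -155.40580921  188.77337242] 50.015058357823634 [-1.58112109 -0.95304899  0.01753686] [-0.10384385  0.16199104  0.07629778] 0.41050388603227506
```

Gripped at about 16 mm with low side forces. Now I turn clockwise, watching the torque.

```bash
cat > st.py <<'E'
from plant import *
from h import *
o=observe();q=o['tcp_rot'];M=R.from_quat([q[1],q[2],q[3],q[0]]).as_matrix()
print(o['time_s'],o['tool_pos'].round(1),np.degrees(np.arctan2(M[1,0],M[0,0])).round(2),o['wrist_force'].round(2),o['torque'].round(3),o['qpos'][5].round(3))
E
for i in 1; do python3 -m jog '[[[0,0,0,0,-4],[0,0,0,0,-4],[0,0,0,0,-4]]]' >/dev/null; done; python3 st.py
python3 -m jog '[[[0,0,0,0,-4],[0,0,0,0,-4]]]' >/dev/null; python3 st.py
python3 -m jog '[[[0,0,0,0,-4]]]' >/dev/null; python3 st.py
```

```text
4.8 [ 525.4 -155.6  188.8] 37.67 [-1.17 -1.01  0.58] [-0.231  0.167  0.122] 0.628
5.0 [ 525.3 -155.8  188.8] 29.33 [-1.54 -0.99  1.43] [-0.209  0.195  0.062] 0.774
5.1 [ 525.2 -155.8  188.8] 25.15 [-0.54 -1.53  0.65] [-0.163  0.195  0.07 ] 0.847
```

```bash

python3 -m jog '[[[0,0,0.0002,0,-4]]]' >/dev/null; python3 st.py
python3 -m jog '[[[0,0,0.0002,0,-4]]]' >/dev/null; python3 st.py
python3 -m jog '[[[0,0,0.0002,0,-4]]]' >/dev/null; python3 st.py
python3 -m jog '[[[0,0,0,0,-4]]]' >/dev/null; python3 st.py
python3 -m jog '[[[0,0,0,0,-4]]]' >/dev/null; python3 st.py
python3 -m jog '[[[0,0,0,0,-4]]]' >/dev/null; python3 st.py
```

```text
5.2 [ 525.2 -155.8  188.8] 20.98 [-0.92 -2.16 -0.29] [-0.482  0.054  0.19 ] 0.921
5.3 [ 525.1 -155.9  188.8] 16.82 [-2.16 -2.49  0.68] [-0.379  0.29   0.127] 0.994
5.4 [ 525.  -156.   188.8] 12.64 [-1.06 -1.53  1.24] [-0.367  0.231  0.096] 1.068
5.5 [ 524.9 -156.   188.8] 8.47 [-2.14 -0.83  1.58] [-0.125  0.21   0.041] 1.141
5.6 [ 524.8 -156.   188.8] 4.3 [-0.71 -1.37 -0.63] [-0.077  0.18   0.026] 1.214
5.7 [ 524.7 -156.1  188.8] 0.12 [-1.03 -0.13  0.33] [-0.123  0.183  0.018] 1.287
```

```bash

python3 -m jog '[[[0,0,0,0,-4]]]' >/dev/null; python3 st.py
python3 -m jog '[[[0,0,0,0,-4]]]' >/dev/null; python3 st.py
python3 -m jog '[[[0,0,0,0,-3]]]' >/dev/null; python3 st.py
python3 -m jog '[[[0,0,0,0,0]]]' >/dev/null; python3 st.py
python3 - <<'E'
from plant import *
import cv2
for n in("top","scene"):
    d=get_image(n)["image"][:,:,::-1]
    c=d[170:245,300:375] if n=="top" else d[100:220,150:270]
    cv2.imwrite(f"pics/{n}2.png",cv2.resize(c,(500,500),interpolation=cv2.INTER_CUBIC))
E
```

```text
5.8 [ 524.7 -156.2  188.8] -4.04 [-0.52 -2.04  0.73] [-0.426  0.093  0.399] 1.36
5.9 [ 524.6 -156.2  188.8] -8.21 [-1.93  0.42  1.59] [-0.084  0.293  0.094] 1.433
6.0 [ 524.5 -156.1  188.8] -11.37 [-0.3  -0.64  0.49] [-0.152  0.165  0.077] 1.488
6.1 [ 524.4 -156.1  188.8] -11.42 [-1.05 -0.2  -1.14] [-0.074  0.054  0.037] 1.489
```

View pics/scene2.png

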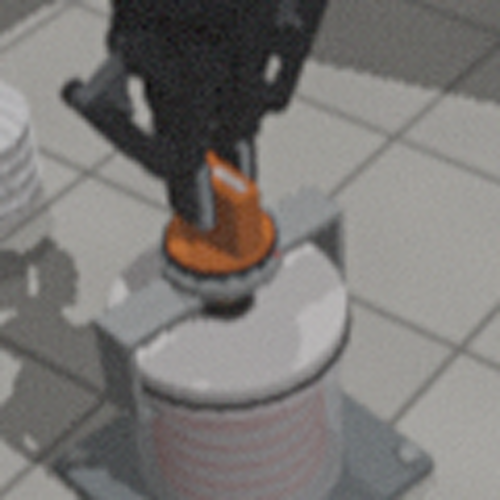

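The scene view shows the wing turned with the pads, white line visible at (228,178). The turn is about 61° = 1.07 rad, which leaves at least 0.42 rad for the clutch after the largest possible screw lack and at most 0.82. That means one or two clicks. Releasing.

```bash
python3 -m jog '[[[100,0,0,0,0],[100,0,0,0,0],[100,0,0,0,0],[100,0,0,0,0],[100,0,0,0,0],[100,0,0,0,0],[100,0,0,0,0]]]'; python3 st.py;  python3 -m jog '[[[100,0,0,0.02,0],[100,0,0,0.03,0],[100,0,0,0.03,0],[100,0,0,0.03,0],[100,-0.03,-0.02,0.02,0],[100,-0.03,-0.02,0,0],[100,-0.04,-0.02,0,0],[100,-0.04,-0.02,0,0],[100,-0.03,-0.02,0,0],[100,0,0,0,0]]]'
python3 - <<'E'
from plant import *
import cv2
for n in("top","scene"):
    d=get_image(n)["image"][:,:,::-1]
    cv2.imwrite(f"pics/{n}3f.png",d)
    c=d[170:245,300:375] if n=="top" else d[100:220,150:270]
    cv2.imwrite(f"pics/{n}3.png",cv2.resize(c,(600,600),interpolation=cv2.INTER_CUBIC))
E
```

```text
time_s: 6.9
tool_pos: [525.0, -155.8, 188.8]
tcp_rot: [0.007, 0.995, -0.096, 0.001]
wrist_force: [-1.5, 0.6, 0.4]
grip_width: 85.6
6.9 [ 525.  -155.8  188.8] -11.07 [-1.53  0.6   0.36] [0.035 0.025 0.03 ] 1.483
time_s: 7.9
tool_pos: [349.0, -257.3, 322.8]
tcp_rot: [0.008, 0.996, -0.094, 0.0]
wrist_force: [-0.4, 0.4, -0.7]
grip_width: 85.2
```

View pics/top3.png

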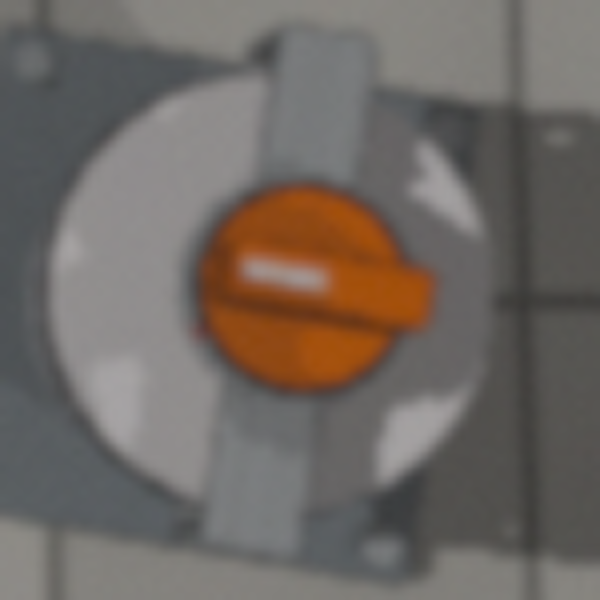

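View pics/scene3f.png

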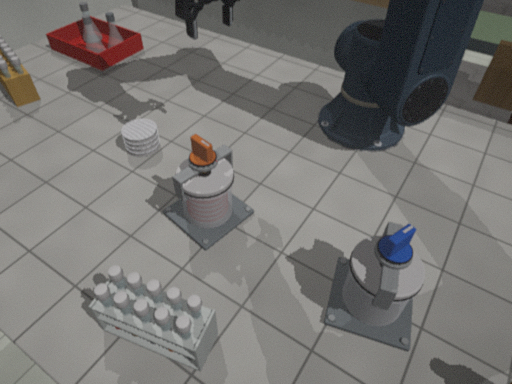

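After release the top view shows the white line from (328,280) to (240,268), a knob turn of about 60°. The red collar mark moved from (235,378) to (200,330), about 31° clockwise. So the clutch slipped about 29°, nearest the one-click rest at 24°. The blue jar looks the same in the scene view (wing near (400,240)) and the gripper is well clear.

```bash
python3 -c "
from plant import *
print(job_done())"
```

```text
the job is handed in; nothing more can be done
None
```

The orange knob is tight and released. I gripped the wing, turned it about 61° clockwise, let go, and backed the gripper about 130 mm up and 200 mm aside. I then handed the job in, at about 8 s on the robot's clock.

- **Clicks:** I read this as one click, two at most. After release the white line showed the knob turned about 60° and the red collar mark about 31°. The 29° difference is closest to the one-click rest at 24°. A 61° turn gives at least one click and at most two from any allowed starting position of the screw.
- **Torque:** It peaked near the end of the turn, then dropped, which fits a tooth snapping over. The signal was noisy, and an earlier smaller peak made it unclear on its own, so I did not rely on it for the count.
- **Forces:** The side forces I read stayed within about 3 N.
- **Blue jar:** I never went near it, and it looks unchanged in the scene picture.

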